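# Thread the square drive spindle through a trailer winch and its drum

## Task

Fit the drive spindle in the trailer winch: lift it out of its wooden stand, thread it down through the upper side plate, the drum and the lower side plate, and seat it with its flange fully home on the upper plate. The drum's square bore sits at an angle you cannot see, so turn the spindle under light pressure until you feel its square drop in; never force or drop it (over 60 N on the winch is too much), and leave the other things on the bench where they are.

Things in the scene. Friction and masses are not known exactly. Their poses are not given: they have to be found in the camera images.
- winch: Trailer hand winch lying on its side, fixed: two level steel side plates, 90 x 110 x 6 mm (x, y, z), on four 13 mm pillars at x = +-36, y = +-46 mm; low nuts 5 mm high on top. Origin under its middle on the bench, z up. Upper plate: top at z = 118 mm, round 18 mm hole. Lower plate: top at z = 26 mm, round 12 mm hole. Both holes at x = y = 0.
- upper_hole (a point): Centre of the upper plate's hole, on its top face, 118 mm up. Between the plates, coaxial, sits the grey drum, its top 24 mm and foot 84 mm below this point, with a 13 mm square bore right through. A stiff pawl (0.5 N m) holds it at an unknown angle, askew to the plates; the spindle's square drops in within about 5 degrees of it (every quarter turn), else it stands on the drum, flange 66 mm up.
- spindle: Loose steel drive spindle, 0.25 kg, standing upright. Origin at the underside of its flange, z up along its axis. Above: flange 26 mm across and 4 mm thick, then a 16 mm square tang to z = +38 mm. Below: round 17 mm journal to z = -14, 12 mm square shank to z = -90, round 11 mm spigot to z = -110 mm, end chamfered. Flats of tang and shank are square to x and y.
- spindle_tip (a point): Lower end of the spindle, on its axis, 110 mm below the underside of its flange.
- stand: Fixed pine block, 70 x 70 x 30 mm, origin under its middle. The spindle's spigot stands in the 12.5 mm hole in its middle, 22 mm deep, the end of the square shank resting on the block's top: the spindle's origin is 120 mm above the bench.
- pot_grey: Small grey tin, 63 mm across and 60 mm high, standing on the bench; leave it alone.
- ratchet: Ratchet handle with a black grip, 35 x 215 x 29 mm, lying along the front edge; leave it alone.
- wrench_b: Combination wrench, 33 x 147 x 10 mm, lying near the front edge; leave it alone.
- sanding_block: Dark rubber sanding block, 62 x 120 x 32 mm, lying between the winch and the front edge; leave it alone.
There are look-alikes about, which are no part of the job. What is shaped like the spindle but blue is not meant.

How it is judged:
On the way:
1. the spindle, in line with the holes, has its square in the drum, the flange still 8 to 58 mm above the upper plate (x of spindle in the frame of upper_hole between -0.003 and 0.003 m and y of spindle in the frame of upper_hole between -0.003 and 0.003 m and x of spindle_tip in the frame of upper_hole between -0.003 and 0.003 m and y of spindle_tip in the frame of upper_hole between -0.003 and 0.003 m and z of spindle in the frame of upper_hole between 0.008 and 0.058 m), for 0.1 s.
At the end, for the whole second after the job is handed in: The spindle stands through both side plates and the drum, let go of and at rest, its flange within 1.8 mm of the upper plate's top face, flange centre and lower end each within 3 mm of the axis of the holes (x of spindle in the frame of upper_hole between -0.003 and 0.003 m and y of spindle in the frame of upper_hole between -0.003 and 0.003 m and x of spindle_tip in the frame of upper_hole between -0.003 and 0.003 m and y of spindle_tip in the frame of upper_hole between -0.003 and 0.003 m and z of spindle in the frame of upper_hole between -0.002 and 0.0018 m and linear speed of spindle below 0.02 m/s); the robot touches nothing.
It fails at once if the spindle is forced or dropped on the winch or its drum with more than 60 N (contact force between spindle and winch above 60 N).
It fails at once if another thing on the bench is shifted by more than 20 mm (distance of any of pot_grey, ratchet, wrench_b, sanding_block from where it was at the start of the episode above 0.02 m).
It also fails if it takes over 64 s, if anything falls off the work surface, if the arm or the gripper's body presses on something with over 40 N, if the wrist force passes 120 N, or if a joint passes its speed limit or range.

## Robot

A 6-joint arm with a two-finger parallel gripper is mounted at the origin on a cart in front of the work surface, level with it; the furniture and walls round the work are solid. World frame = base frame: x ahead of the robot, y to its left, z up, the work surface at z = 0. Lengths are in m, angles in rad, forces in N, time in s.
With the tool pointing down it reaches from about 0.3 to 0.875 m from the base axis. Payload 6.4 kg.
Tool frame: the origin (TCP) lies at the very end of the fingers, on their centre line; the grasp point (between the pads) lies 19 mm behind it; z points along the fingers, y is the line along which they close (so a half turn about z gives the same grasp; the last joint's range is limited). The gripper opens to 85 mm and grips with 20 to 120 N. Pads are 22 mm wide; open, the fingers measure 114 mm over their backs; the gripper's body (76 mm by 85 mm) begins 54 mm behind the grasp point. The pads swing forward as they close: fully open they stand 13 mm farther back than shut.
Start: joints at [-1.399, 0.181, 1.607, -0, 1.354, -0.206], TCP at [0.212, -0.534, 0.231] pointing down, gripper open.
Joint ranges: [-2.99, 2.99], [-0.89, 2.07], [0.3, 2.58], [-1.14, 4.28], [0, 2.63], [-3.12, 3.12]. Speed limits (rad/s): [2.57, 2.57, 3.01, 3.14, 3.14, 3.14].

## Interface

Orientations are given as a unit quaternion [w, x, y, z].
In Python, from bench import env gives the robot as it stands. The module is installed in compiled form; this text tells all that it offers. Calls block until the motion is done:
- env.move_ptp(position, orientation): joint-space move of the TCP to a pose.
- env.move_l(position, v=0.15, rot=None, max_force=None): straight line of the TCP; rot=None keeps the orientation; v is the mean speed in m/s. With max_force (N) it stops when the force on the tool has changed by that much, and returns True; else False.
- env.movej(angles): joint-space move.
- env.move_gripper(opening, effort=None): opening from 0.0 (shut) to 1.0 (fully open); effort is the grip in N (None keeps the last); returns when the fingers have stopped.
- env.pause(seconds).
- env.solve_ik(position, orientation): joint angles nearest the present ones, or None.
- env.grab_frame(name): name is "scene" or "top" or "wrist"; returns (picture, depth): 384x512x3 uint8, blue, green, red; 384x512 float32, m along the optical axis (not along the pixel's ray), 0 where there is no reading.
- env.calibration(name): a dict with "fx", "fy", "cx", "cy" (pixels), "distortion" ([k1, k2, p1, p2, k3] as OpenCV has them; the pictures are not rectified), "R" (3x3) and "t" (3): a world point X has camera coordinates R X + t. Camera axes: x right, y down, z forward; pixel columns grow to the right and rows downward; lengths in m; the calibration is good to about 2 mm. A picture is of the moment at which its call begins: read the wrist's pose just before it. calibration takes no time and is no camera call; for the wrist camera it gives the pose at the moment of the call.
A pose or a line that the arm cannot do raises env.PlanningError and nothing moves.
- env.finish_job(): hands the job in; it is judged then, once.
Readings, each from a call of its own:
- env.read_t(): time.
- env.read_joints(): joint angles.
- env.read_joint_vel(): joint speeds.
- env.read_joint_efforts(): joint torques, N m.
- env.read_ee_pos(): TCP position.
- env.read_tool_rot(): TCP orientation.
- env.read_wrist_force(): force on the tool from outside, world axes, zero at the start.
- env.read_wrist_torque(): the same for the moment, N m.
- env.read_opening(): opening from 0.0 (shut) to 1.0 (fully open).
- env.read_gripper_force(): force on a finger pad.
Only numpy, scipy, OpenCV 4.12 (cv2) and the standard library are available. Lean on these libraries where they do the work, as an engineer would, in place of code of your own. Each camera call takes 0.05 s, during which the arm holds its last target. There are 200 camera calls.

## Working session

There is one attempt and no reset: what is moved stays moved. The work goes in short steps, each a Python script; the robot and the scene stay as the last script left them, time stands still between calls to the robot, and variables do not carry over. Pictures are saved under pics/ and viewed, at most 10 in all, crops included, and the job is handed in when it is done.

```bash
mkdir -p pics; python3 - <<'E'
from bench import env
import cv2,numpy as np
for n in("scene","top"):
    p,d=env.grab_frame(n);cv2.imwrite(f"pics/{n}0.png",p);np.savez(f"{n}0.npz",p=p,d=d)
    c=env.calibration(n);print(n,{k:np.round(v,4).tolist() for k,v in c.items()})
E
```

```text
scene {'fx': 419.4983, 'fy': 419.4983, 'cx': 257.6228, 'cy': 184.0436, 'distortion': [-0.041, 0.0, 0.0, 0.0, 0.0], 'R': [[0.4539, -0.8907, -0.025], [-0.4565, -0.2084, -0.865], [0.7652, 0.404, -0.5012]], 't': [-0.3623, 0.2567, 0.6199]}
top {'fx': 376.6298, 'fy': 376.6298, 'cx': 256.7407, 'cy': 193.3622, 'distortion': [-0.1175, 0.0, 0.0, 0.0, 0.0], 'R': [[0.0129, -0.9998, -0.0182], [-0.9974, -0.0116, -0.0706], [0.0703, 0.019, -0.9973]], 't': [-0.1671, 0.474, 0.9365]}
```

View pics/scene0.png

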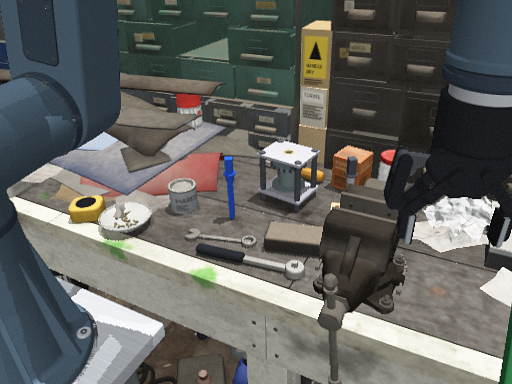

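View pics/top0.png

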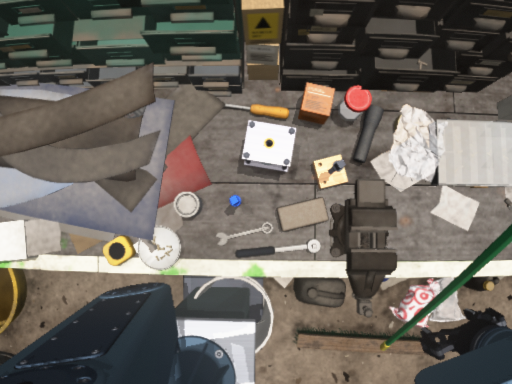

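The top view shows the winch at (270,144), the pine stand with the dark steel spindle at (331,170), and the vice to the right of it at (368,220). Possible confusions:
- The dark spindle in the stand, tang near (338,165): my choice.
- The blue spindle at (235,201), scene (231,190): excluded by colour.
- The black bar lying at (367,133): not upright and not in the stand.

Next is a close crop and the measurements.

```bash
cat > h.py <<'E'
import cv2,numpy as np
from bench import env
def ray(n,uv,c=None):
    c=c or env.calibration(n);K=np.array([[c["fx"],0,c["cx"]],[0,c["fy"],c["cy"]],[0,0,1]])
    q=cv2.undistortPoints(np.float64(uv).reshape(-1,1,2),K,np.float64(c["distortion"])).reshape(-1,2)
    R=np.array(c["R"]);t=np.array(c["t"])
    return -R.T@t, np.c_[q,np.ones(len(q))]@R   # origin, dirs (depth-scaled)
def onz(n,uv,z,c=None):
    o,d=ray(n,uv,c);return o+d*((z-o[2])/d[:,2])[:,None]
def cloud(n,d,c=None):
    v,u=np.nonzero(d>0);o,r=ray(n,np.c_[u,v],c)
    P=np.full(d.shape+(3,),np.nan);P[v,u]=o+r*d[v,u][:,None];return P
E
python3 - <<'E'
from h import *
f=np.load("top0.npz");P=cloud("top",f["d"]);p=f["p"]
def blob(m,name):
    n,l,s,c=cv2.connectedComponentsWithStats(m.astype(np.uint8))
    for i in range(1,n):
        if s[i,4]>8: 
            q=P[l==i];print(name,s[i].tolist(),np.round(np.nanmedian(q,0),4),np.round(np.nanmin(q,0),3),np.round(np.nanmax(q,0),3))
Z=P[...,2]
def roi(m,x0,y0,x1,y1):
    o=np.zeros_like(m);o[y0:y1,x0:x1]=m[y0:y1,x0:x1];return o
m=roi((Z>.108)&(Z<.128),235,110,305,180);blob(m,"plate")
cs,_=cv2.findContours(m.astype(np.uint8),cv2.RETR_EXTERNAL,2);c=max(cs,key=cv2.contourArea)
W=onz("top",c.reshape(-1,2),.118)[:,:2];print("rect",cv2.minAreaRect(np.float32(W)))
hsv=cv2.cvtColor(p,cv2.COLOR_BGR2HSV)
b=roi((hsv[...,1]>80)&(hsv[...,2]>60),258,132,282,156)
blob(b,"hole")
m=roi((Z>.06),318,145,352,190);blob(m,"spindle")
m=roi((Z>.02)&(Z<.04),310,145,352,192);blob(m,"stand")
c=max(cv2.findContours(m.astype(np.uint8),0,2)[0],key=cv2.contourArea)
print(cv2.minAreaRect(np.float32(onz("top",c.reshape(-1,2),.03)[:,:2])))
a=cv2.resize(p[105:215,235:405],None,fx=4.6,fy=4.6,interpolation=cv2.INTER_CUBIC)
cv2.imwrite("pics/crop1.png",a)
f=np.load("scene0.npz");P2=cloud("scene",f["d"])
m=np.zeros(P2.shape[:2],bool);m[140:215,335:370]=1
P=P2;Z=P2[...,2]
blob(m&(Z>.06),"scene spindle")
# region of tall items near stand, from top
f=np.load("top0.npz");P=cloud("top",f["d"])
for x0,y0,x1,y1 in((325,175,400,310),(350,100,385,165),(225,190,245,210)):
    q=P[y0:y1,x0:x1].reshape(-1,3);q=q[q[:,2]>.02];print(np.round(np.nanmin(q,0),3),np.round(np.nanmax(q,0),3))
E
```

```text
plate [242, 120, 54, 47, 1865] [ 0.5838 -0.1894  0.119 ] [ 0.531 -0.249  0.113] [ 0.638 -0.129  0.127]
rect ((0.5845224857330322, -0.18861976265907288), (0.11041197925806046, 0.09130146354436874), 81.09416198730469)
hole [264, 138, 10, 10, 51] [ 0.589  -0.1897  0.1176] [ 0.574 -0.199  0.041] [ 0.596 -0.178  0.121]
spindle [330, 159, 16, 14, 133] [ 0.5311 -0.3422  0.1415] [ 0.521 -0.357  0.064] [ 0.546 -0.334  0.161]
stand [313, 155, 35, 34, 657] [ 0.5277 -0.3392  0.0305] [ 0.491 -0.387  0.021] [ 0.574 -0.303  0.039]
((0.5330796241760254, -0.344816654920578), (0.07012619078159332, 0.07266964018344879), 14.868149757385254)
scene spindle [335, 140, 35, 75, 2060] [ 0.5248 -0.3483  0.1354] [ 0.325 -0.423  0.06 ] [ 0.75  -0.245  0.165]
[ 0.203 -0.523  0.02 ] [ 0.527 -0.331  0.167]
[ 0.558 -0.482  0.02 ] [ 0.706 -0.38   0.104]
[ 0.44  -0.125  0.021] [ 0.465 -0.1    0.152]
```

View pics/crop1.png

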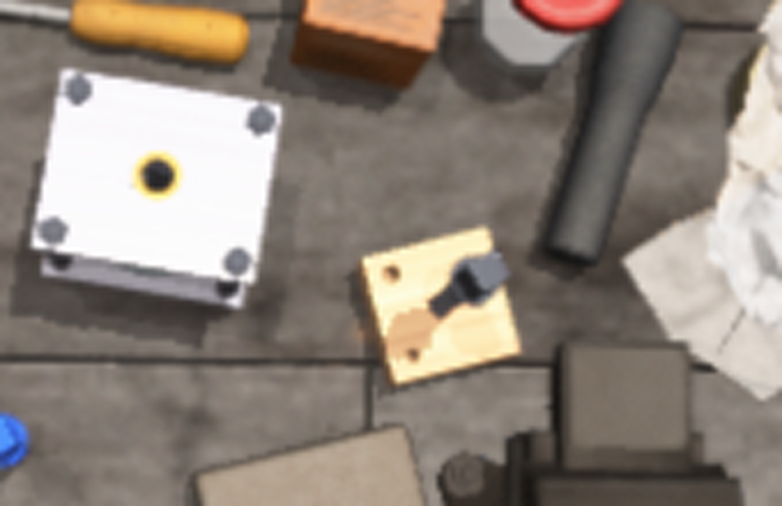

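The crop confirms the choice. The steel spindle (tang at crop (478,278)) stands in the pine block, and the winch hole is at crop (157,176). The sizes match: plate 110x91 mm, stand 70x73 mm. I'll move above the stand and measure with the wrist camera.

```bash
cat >> h.py <<'E'
def Q(yaw): return [0,np.cos(yaw/2),np.sin(yaw/2),0]
def wrist(name):
    c=env.calibration("wrist");p,d=env.grab_frame("wrist");cv2.imwrite(f"pics/{name}.png",p)
    np.savez(name+".npz",p=p,d=d,c=np.array([c],object));return p,d,c
E
python3 - <<'E'
from h import *
print(env.read_tool_rot())
print([None if (j:=env.solve_ik([.533,-.345,.13],Q(np.radians(a)))) is None else (a,np.round(j,2).tolist()) for a in(-165,-75,15,105)])
print([None if (j:=env.solve_ik([.585,-.189,.13],Q(np.radians(a)))) is None else (a,round(j[5],2)) for a in(-165,-75,15,105)])
x,y,z=env.read_ee_pos();env.move_l([x,y,.35])
env.move_ptp([.533,-.345,.34],Q(np.radians(15-90)))
p,d,c=wrist("w1");print(np.round(c["R"],3),np.round(-np.array(c["R"]).T@c["t"],3),env.read_t())
E
```

```text
[-7.65762035e-04  9.82210190e-01  1.87783267e-01  1.56878563e-05]
[(-165, [-0.76, 0.41, 1.53, -0.0, 1.2, -2.59]), (-75, [-0.76, 0.41, 1.53, -0.0, 1.2, 2.12]), (15, [-0.76, 0.41, 1.53, -0.0, 1.2, 0.55]), (105, [-0.76, 0.41, 1.53, -0.0, 1.2, -1.02])]
[(-165, np.float64(-2.34)), (-75, np.float64(2.37)), (15, np.float64(0.8)), (105, np.float64(-0.77))]
[[-0.966 -0.26   0.001]
 [-0.246  0.915  0.32 ]
 [-0.084  0.309 -0.947]] [ 0.554 -0.426  0.482] 3.0917
```

View pics/w1.png

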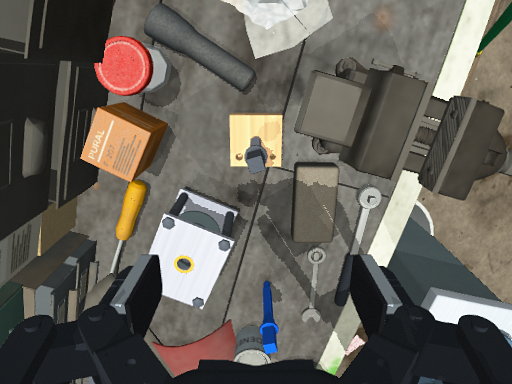

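The wrist view shows the pine stand at (256,140) with the spindle's tang near (257,150), the winch hole with its yellow rim at (184,264), the vice at (365,120), and the sanding block at (315,202). I'll take the same measurements from this view to compare.

```bash
cat > m.py <<'E'
from h import *
def meas(f,rs,rh):
    f=np.load(f,allow_pickle=True);c=f["c"][0];p=f["p"];P=cloud("wrist",f["d"],c);Z=P[...,2]
    def roi(m,r):
        o=np.zeros(m.shape,np.uint8);o[r[1]:r[3],r[0]:r[2]]=m[r[1]:r[3],r[0]:r[2]];return o
    if rs:
        m=roi((Z>.152)&(Z<.166),rs)
        k=max(cv2.findContours(m,0,cv2.CHAIN_APPROX_NONE)[0],key=cv2.contourArea).reshape(-1,2)
        print("tang",len(k),np.nanmedian(P[m>0],0).round(4),cv2.minAreaRect(np.float32(onz("wrist",k,.158,c)[:,:2]*1000)))
        m=roi((Z>.022)&(Z<.038),rs)
        k=max(cv2.findContours(m,0,cv2.CHAIN_APPROX_NONE)[0],key=cv2.contourArea).reshape(-1,2)
        print("stand",cv2.minAreaRect(np.float32(onz("wrist",k,.03,c)[:,:2]*1000)))
    if rh:
        m=roi((Z>.11)&(Z<.127),rh)
        k=max(cv2.findContours(m,0,cv2.CHAIN_APPROX_NONE)[0],key=cv2.contourArea).reshape(-1,2)
        print("plate",cv2.minAreaRect(np.float32(onz("wrist",k,.118,c)[:,:2]*1000)))
        hsv=cv2.cvtColor(p,cv2.COLOR_BGR2HSV)
        m=roi((hsv[...,1]>110)&(hsv[...,2]>110)&(abs(hsv[...,0].astype(int)-26)<8)&(abs(Z-.118)<.01),rh)
        n,l,s,_=cv2.connectedComponentsWithStats(m);i=1+s[1:,4].argmax()
        k=np.argwhere(l==i)[:,::-1];h=cv2.convexHull(k.astype(np.int32)).reshape(-1,2)
        print("ring",s[i].tolist(),cv2.fitEllipse(np.float32(onz("wrist",h,.118,c)[:,:2]*1000)))
E
python3 - <<'E'
from m import *
meas("w1.npz",(225,105,290,180),(150,180,240,310))
from scipy.spatial.transform import Rotation
f=np.load("w1.npz",allow_pickle=True);P=cloud("wrist",f["d"],f["c"][0])
q=P[55:200,295:425].reshape(-1,3);print("vise zmax",np.nanmax(q,0),[ (np.nanmax(q[(q[:,0]>a)&(q[:,0]<a+.03),2]),np.nanmax(q[(q[:,0]>a)&(q[:,0]<a+.03)&(q[:,2]>.05),1])) for a in(.4,.43,.46,.49)if ((q[:,0]>a)&(q[:,0]<a+.03)).any()])
E
```

```text
tang 57 [ 0.5325 -0.3459  0.1571] ((532.4484252929688, -345.9263916015625), (16.00551414489746, 16.64141845703125), 31.338956832885742)
stand ((532.5689697265625, -346.4566345214844), (70.03226470947266, 69.67965698242188), 15.068270683288574)
plate ((582.71630859375, -191.20997619628906), (112.42855072021484, 90.62604522705078), 81.25993347167969)
ring [174, 256, 20, 17, 132] ((582.9556884765625, -189.3927459716797), (24.054826736450195, 24.28292465209961), 127.10382843017578)
vise zmax [ 0.50962935 -0.13920485  0.16470132] [(np.float64(0.16470131914214697), np.float64(-0.36622684610240286)), (np.float64(0.1621404007829212), np.float64(-0.36631911547182333)), (np.float64(0.14364109799647667), np.float64(-0.37412277116792286)), (np.float64(0.14343878759376544), np.float64(-0.3836543332648564))]
```

The tang measures 16 mm square at z 0.157, yaw 31°. At that yaw the open fingers clear the vice. I'll view the tang and the hole from the same camera-relative pose so the calibration bias cancels.

```bash
python3 - <<'E'
from m import *
a=np.radians(31.3)
env.move_ptp([.583,-.190,.26],Q(a));env.pause(.2);wrist("w2")
env.move_ptp([.5325,-.346,.30],Q(a));env.pause(.2);wrist("w3")
print(env.read_t(),env.read_ee_pos(),env.read_tool_rot())
w=[cv2.imread(f"pics/w{i}.png")[:300] for i in(2,3)]
cv2.imwrite("pics/w23.png",cv2.resize(np.hstack(w),(800,240)))
for f,a,b in(("w2.npz",None,(60,20,420,330)),("w3.npz",(170,60,330,250),None)):
    try: meas(f,a,b)
    except Exception as e: print(f,e)
E
```

```text
5.7333 [ 0.53310111 -0.34443995  0.29963903] [-3.52892629e-04  9.62641730e-01  2.70778073e-01 -1.02698036e-04]
plate ((583.6322631835938, -188.76351928710938), (110.30207824707031, 90.54033660888672), 81.10684204101562)
ring [240, 160, 29, 27, 296] ((583.3289794921875, -188.99632263183594), (24.67108726501465, 25.13677978515625), 12.272106170654297)
tang 67 [ 0.5332 -0.3446  0.1575] ((533.3259887695312, -344.379638671875), (16.411848068237305, 15.02322769165039), 31.512157440185547)
stand ((532.7669677734375, -344.73565673828125), (70.98900604248047, 70.10398864746094), 14.94393253326416)
```

View pics/w23.png

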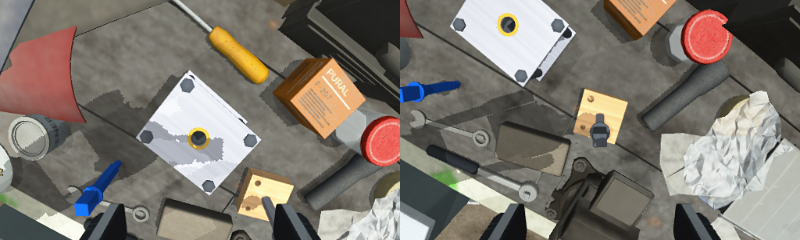

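Left: the hole's rim is at about (200,138) in the composite, and the winch plate has clear space round it. Right: the tang is at about (600,128), with room for the fingers. The measured tang is (533.3,-344.4) and the hole (583.4,-188.9). Grasping now.

```bash
cat >> h.py <<'E'
def goto(p,v=.15,rot=None,tol=4e-4,**k):
    """line, then trim the steady error of the arm; returns residual"""
    p=np.array(p,float);env.move_l(p,v,rot);cmd=p.copy()
    for _ in range(3):
        env.pause(.15);e=p-env.read_ee_pos()
        if np.abs(e).max()<tol: break
        cmd+=e;env.move_l(cmd,.03)
    return (cmd,p-env.read_ee_pos())
E
python3 - <<'E'
from h import *
a=np.radians(31.4)
r=goto([.5332,-.3445,.175],rot=Q(a));print(np.round(r,4))
off=r[0]-[.5332,-.3445,.175]
print(env.move_l(np.array([.5332,-.3445,.128])+off,.08,max_force=8),env.read_ee_pos(),env.read_wrist_force())
env.move_gripper(0,50);print(env.read_opening(),env.read_opening()*85,env.read_gripper_force(),env.read_ee_pos(),env.read_wrist_force(),env.read_t())
E
```

```text
[[ 5.332e-01 -3.445e-01  1.749e-01]
 [ 0.000e+00 -0.000e+00  1.000e-04]]
False [ 0.53334479 -0.34461712  0.12799988] [ 0.57811058 -0.0626044  -0.78611631]
0.17966972253570793 15.271926415535173 49.91398572921753 [ 0.53324996 -0.3445227   0.12820606] [-0.46287232  0.67858846  2.06990356] 9.0333
```

```bash
python3 - <<'E'
from h import *
H=np.array([.5834,-.1889])
env.move_l([.5332,-.3445,.20],.08);print(env.read_wrist_force(),env.read_opening())
env.move_l([.5332,-.3445,.256],.15)
env.move_l([*H,.256],.15)
r=goto([*H,.250]);print(np.round(r,4),env.read_wrist_force(),env.read_wrist_torque(),env.read_opening())
p,d=env.grab_frame("scene");P=cloud("scene",d)
q,dw,c=wrist("w4");t,dt=env.grab_frame("top")
A=cv2.resize(p[70:230,230:350],(480,600*480//450)[:2] if 0 else (420,560))
B=cv2.resize(q[20:220,180:330],(380,560)[:2]);cv2.imwrite("pics/hov.png",np.hstack([A,B]))
np.savez("s4.npz",p=p,d=d);print(env.read_t())
E
```

```text
[ 0.6907816   0.1169033  -2.03608895] 0.18034034013427022
[[ 5.834e-01 -1.889e-01  2.500e-01]
 [ 1.000e-04  3.000e-04  1.000e-04]] [-0.13090182  0.51322605 -3.10135634] [-0.0533545   0.00850676 -0.00510527] 0.17901340888198283
12.4
```

View pics/hov.png

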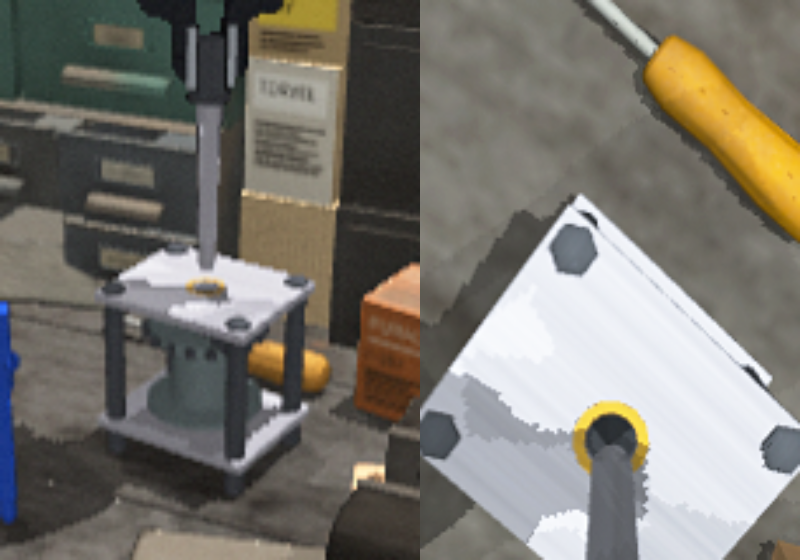

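The scene view (left) shows the spindle hanging vertical with its tip just above the hole at about (207,285). The wrist view (right) shows the tip centred on the yellow rim at about (612,435). I'll descend with a force guard.

```bash
python3 - <<'E'
from h import *
H=np.array([.5834,-.1889])
f0=env.read_wrist_force();
s=env.move_l([*H,.186],.03,max_force=5)
print(s,env.read_ee_pos(),env.read_wrist_force()-f0,env.read_wrist_torque(),env.read_t())
E
```

```text
True [ 0.58349341 -0.1887832   0.1920265 ] [0.84098786 0.49952397 7.31913949] [-0.00847089 -0.01050432 -0.00694824] 14.1083
```

Contact came at TCP z = 0.192, which is the height predicted for standing on the drum, with little side force. I'll now turn under light pressure.

```bash
python3 - <<'E'
from h import *
H=np.array([.5834,-.1889]);y=31.4;z=.1918
F0=-3.1
for i in range(45):
    t0=env.read_t();y+=2.5
    env.move_l([*H,z],.03,rot=Q(np.radians(y)))
    F=env.read_wrist_force()[2]-F0;za=env.read_ee_pos()[2]
    if i<3 or i%4==0: print(round(y,1),round(z,4),round(za,4),round(F,1),np.round(env.read_wrist_torque(),3),round(env.read_t()-t0,2))
    if za<.1905: print("dropped?");break
    z-=np.clip((7-F)*5e-5,-3e-4,3e-4)
    if F>25: print("high F");break
print(y,z,env.read_ee_pos(),env.read_wrist_force(),env.read_wrist_torque(),env.read_opening(),env.read_t())
E
```

```text
33.9 0.1918 0.1922 5.4 [ 0.124 -0.091 -0.024] 0.25
36.4 0.1917 0.1921 5.9 [0.198 0.028 0.002] 0.25
38.9 0.1917 0.192 7.9 [ 0.307  0.044 -0.017] 0.25
43.9 0.1918 0.192 8.1 [0.306 0.067 0.   ] 0.25
53.9 0.192 0.1919 8.0 [ 0.222 -0.03  -0.029] 0.25
63.9 0.1919 0.1918 5.1 [ 0.281 -0.2   -0.004] 0.25
73.9 0.1912 0.1909 0.0 [ 0.53  -0.551 -0.013] 0.25
83.9 0.1901 0.1903 3.4 [ 0.806 -0.427 -0.075] 0.25
dropped?
83.9 0.19013537984187998 [ 0.58343566 -0.18898838  0.19032938] [1.5536385  3.02283665 0.2963473 ] [ 0.80599016 -0.42701624 -0.07468309] 0.17786522612339473 19.3583
```

```bash
python3 - <<'E'
from h import *
H=np.array([.5834,-.1889])
def st(s): print(s,np.round(env.read_ee_pos(),4),np.round(env.read_wrist_force(),1),np.round(env.read_wrist_torque(),2),round(env.read_t(),1))
for y in(83.9,80,76,72):
    env.move_l([*H,.1905],.03,rot=Q(np.radians(y)));st(y)
    s=env.move_l([*H,.184],.02,max_force=6);st((y,s))
    if not s: break
E
```

```text
83.9 [ 0.5834 -0.1889  0.1904] [ 1.3  2.4 -1.9] [ 0.66 -0.6  -0.09] 19.6
(83.9, True) [ 0.5836 -0.1885  0.189 ] [ 1.1  0.7 -0.8] [-0.   -0.36 -0.1 ] 19.8
80 [ 0.5833 -0.1887  0.1901] [ 1.8  2.5 -3.1] [ 0.45 -0.61 -0.13] 20.1
(80, True) [ 0.5835 -0.1884  0.1875] [ 1.2 -0.2 -0.7] [ 0.01 -0.43 -0.09] 20.3
76 [ 0.5833 -0.1887  0.1903] [ 1.7  2.1 -1.1] [ 0.38 -0.46 -0.04] 20.6
(76, False) [ 0.5833 -0.1887  0.1834] [ 3.1  0.5 -4.2] [ 0.36 -0.74 -0.03] 21.1
```

At 76° it went down 7 mm below the drum top with no resistance, so the square is in. I'll continue in guarded steps and trim sideways along the measured side force.

```bash
python3 - <<'E'
from h import *
C=np.array([.5834,-.1889])
def st(s): print(s,np.round(env.read_ee_pos(),4),np.round(env.read_wrist_force(),1),np.round(env.read_wrist_torque(),2),np.round(C,4),round(env.read_t(),1))
st(0)
for z in(.178,.170,.162,.154,.147):
    f=env.read_wrist_force();C=C+np.clip(f[:2]*8e-5,-3e-4,3e-4)
    s=env.move_l([*C,z],.025,max_force=7);st((z,s))
    if s: break
p,d=env.grab_frame("scene");q,_,_=wrist("w5")
A=cv2.resize(p[70:230,230:350],(420,560));B=cv2.resize(q[60:260,180:330],(380,560));cv2.imwrite("pics/ins.png",np.hstack([A,B]))
E
```

```text
0 [ 0.5833 -0.1887  0.1834] [ 3.1  0.5 -4.2] [ 0.36 -0.74 -0.03] [ 0.5834 -0.1889] 21.1
(0.178, False) [ 0.5835 -0.1887  0.1776] [ 2.4  2.3 -3.1] [ 0.54 -0.54 -0.02] [ 0.5837 -0.1889] 21.4
(0.17, False) [ 0.5837 -0.1887  0.1697] [1.1 3.1 0.1] [ 0.61 -0.19 -0.07] [ 0.5838 -0.1887] 21.9
(0.162, False) [ 0.5838 -0.1885  0.1621] [-0.4  2.8  2.6] [ 0.62  0.08 -0.13] [ 0.5839 -0.1884] 22.4
(0.154, False) [ 0.5839 -0.1884  0.1544] [-0.9  3.8  4. ] [ 0.6   0.34 -0.07] [ 0.5839 -0.1882] 22.9
(0.147, False) [ 0.5839 -0.1882  0.1476] [-1.3  2.7  5.8] [ 0.48  0.42 -0.17] [ 0.5838 -0.1879] 23.3
```

View pics/ins.png

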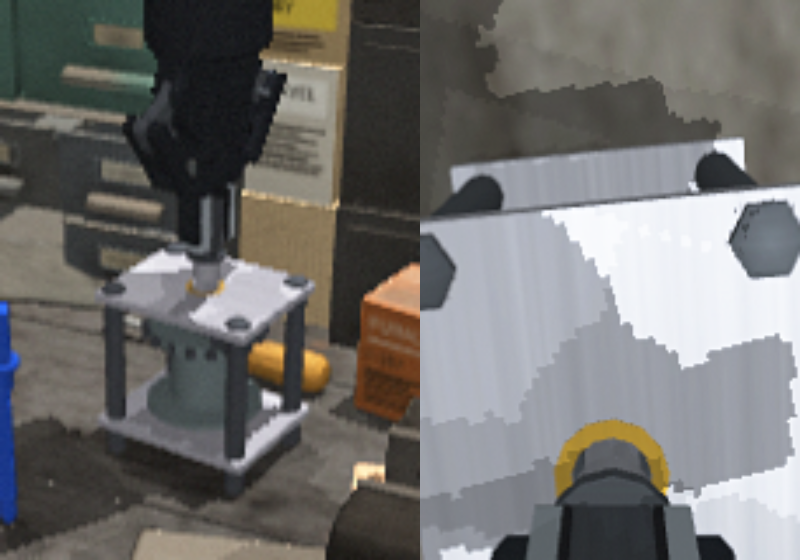

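The spindle is through the upper plate and straight: flange just above the plate at about (205,275) left, with the rim visible at (612,450) right. The spigot meets the lower hole next. I'll continue with the guard and ease the angle a little.

```bash
python3 - <<'E'
from h import *
C=np.array([.5838,-.1879]);y=76
def st(s): print(s,np.round(env.read_ee_pos(),4),np.round(env.read_wrist_force(),1),np.round(env.read_wrist_torque(),2),np.round(C,4),y,round(env.read_t(),1))
for z in(.145,.142,.139,.136,.133,.130,.1275):
    f=env.read_wrist_force();C=C+np.clip(f[:2]*8e-5,-3e-4,3e-4)
    y+=float(np.clip(env.read_wrist_torque()[2]*6,-1,1))
    s=env.move_l([*C,z],.015,rot=Q(np.radians(y)),max_force=9);st((z,s))
    if s: break
E
```

```text
(0.145, False) [ 0.5838 -0.1881  0.1452] [-0.6  1.1  3.3] [ 0.22  0.18 -0.09] [ 0.5837 -0.1877] 75.29507183255225 23.7
(0.142, False) [ 0.5837 -0.1879  0.1413] [ 2.  -1.1 -2.7] [-0.24 -0.51 -0.02] [ 0.5836 -0.1876] 74.74600931903451 24.0
(0.139, False) [ 0.5837 -0.1879  0.1385] [ 3.  -1.6 -3.2] [-0.42 -0.58 -0.02] [ 0.5838 -0.1877] 74.61113966313343 24.4
(0.136, False) [ 0.5838 -0.1878  0.1356] [ 0.6 -1.  -3.9] [-0.43 -0.27  0.02] [ 0.584  -0.1878] 74.48821317993043 24.7
(0.133, False) [ 0.5839 -0.1879  0.1327] [ 0.  -1.8 -2.2] [-0.35 -0.09 -0.05] [ 0.5841 -0.1879] 74.58695191657307 25.1
(0.13, False) [ 0.5839 -0.1879  0.1295] [-0.2 -0.9 -3.3] [-0.22 -0.   -0.02] [ 0.5841 -0.1881] 74.31645987070645 25.4
(0.1275, False) [ 0.5839 -0.188   0.1271] [-0.3 -0.4 -3.9] [-0.1   0.05 -0.03] [ 0.5841 -0.1881] 74.17543657212137 25.7
```

```bash
python3 - <<'E'
from h import *
C=np.array([.5841,-.1881])
def st(s): print(s,np.round(env.read_ee_pos(),4),np.round(env.read_wrist_force(),1),np.round(env.read_wrist_torque(),2),round(env.read_opening(),3),round(env.read_t(),1))
s=env.move_l([*C,.1238],.01,max_force=8);st(s)
if s or env.read_ee_pos()[2]<.1265:
    env.move_gripper(.45);env.pause(.3);st("open")
    p=env.read_ee_pos();env.move_l([p[0],p[1],.20],.08);st("up")
    env.move_l([p[0],p[1],.26],.15);env.pause(.2)
    q,dw,c=wrist("w6");P=cloud("wrist",dw,c)
    m=(P[...,2]>.145)&(P[...,2]<.17)&(np.hypot(P[...,0]-.584,P[...,1]+.188)<.02)
    print("tang",np.nanmedian(P[m],0),m.sum())
    m=(abs(P[...,2]-.121)<.003)&(np.hypot(P[...,0]-.5834,P[...,1]+.189)<.0135)
    print("flange",np.nanmedian(P[m][:,2]),m.sum())
    p2,_=env.grab_frame("scene")
    A=cv2.resize(p2[110:230,230:350],(400,400));B=cv2.resize(q[60:260,160:360],(400,400));cv2.imwrite("pics/fin.png",np.hstack([A,B]))
E
```

```text
True [ 0.5839 -0.188   0.1263] [0.7 0.5 5.1] [-0.02  0.12 -0.05] 0.178 26.0
open [ 0.5827 -0.1875  0.1246] [-1.1 -0.3  0.7] [-0.06  0.    0.02] 0.452 26.6
up [ 0.5822 -0.1872  0.1992] [0.  0.1 0. ] [-0.01 -0.04 -0.05] 0.452 27.7
tang [ 0.583806   -0.18722143  0.15535952] 483
flange 0.1215568965045167 270
```

View pics/fin.png

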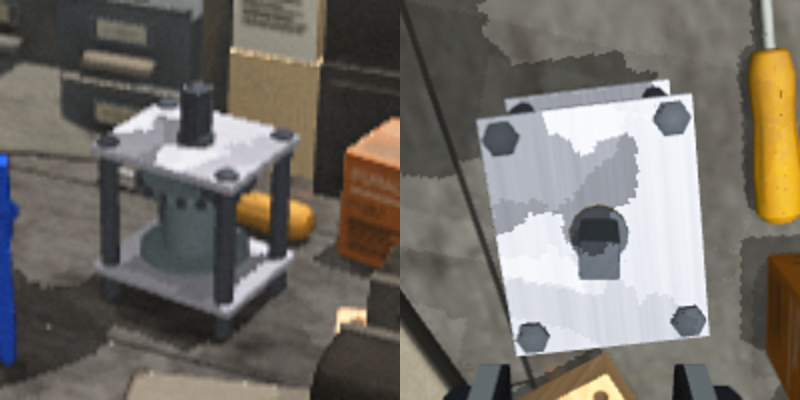

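The flange lies flat on the upper plate (about (197,140) left, (598,232) right). The flange top measures 0.1216 against the expected 0.122, and the tang is upright. The gripper is open and clear.

```bash
python3 -c "
from bench import env
print(env.read_wrist_force(),env.finish_job(),env.read_t())"
```

```text
the job is handed in; nothing more can be done
the job is handed in; nothing more can be done
```

The spindle is seated with its flange home on the upper plate, and the job is handed in; `finish_job` returned no verdict.

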